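# Sort full from empty workshop cases by feel

### The arm

A 6-joint arm with a two-finger parallel gripper is mounted at the origin on the work surface. World frame = base frame: x ahead of the robot, y to its left, z up, the work surface at z = 0. Lengths are in m, angles in degrees, forces in N, time in s.
With the tool pointing down it reaches from about 0.275 to 0.825 m from the base axis. Payload 4.9 kg.
Tool frame: the origin (TCP) lies between the finger pads; the fingertips stand 19 mm ahead of it and the grasp point (between the pads) is the TCP; y points along the fingers, z is the direction in which the jaws open and shut, and the axes are right-handed (so a half turn about y gives the same grasp; the last joint's range is limited). The gripper opens to 85 mm and grips with 20 to 120 N. Pads are 22 mm wide; open, the fingers measure 114 mm over their backs; the gripper's body (76 mm by 85 mm) begins 54 mm behind the grasp point. The pads swing forward as they close: fully open they stand 13 mm farther back than shut.
Start: joints at [-74.267, 18.69, -11.035, 60.275, 0, 82.311], TCP at [0.219, -0.505, 0.25] pointing down, gripper open.
Joint ranges: [-152.03, 152.03], [-55.5, 102.48], [-74.3, 77.21], [-110.64, 120.58], [-84.22, 78.4], [-180, 180]. Speed limits (degrees/s): [147.25, 147.25, 180, 180, 180, 180].

### API

Orientations are given as a 3x3 rotation matrix whose columns are the frame's x, y, z axes.
In Python, from rig import env, vision, models gives the robot as it stands. The module is installed in compiled form; this text tells all that it offers.
- The arm moves only by the shell command python3 -m creep 'ROWS' [OPENING] [FORCE]. ROWS is JSON, a list of rows, each an object of numbers: "tx", "ty", "tz": the shift along the world's x, y, z in cm; "spin": the turn about the world's z in rad. In form: [{"tx": .., "ty": .., "tz": .., "spin": ..}, ...]. A call has 1 to 12 rows; each row is the pose to reach, as a shift and turn from the pose measured when the call began; what a row does not reach only later rows make up. A row lasts 1/8 s, in which the tool goes at most 62.5 mm and 10.7 degrees, less where a joint would pass 70% of its speed; a pose out of reach is approached as far as the arm can. A call with a gripper value outside its range is refused whole. OPENING is the closure in counts, from 0 (fully open) to 255 (shut), set as the call begins (- or left out, the last holds). The fingers move at their own pace and stop on an object; FORCE is the grip in N (left out, the last holds). Time passes only in rows, so rows that repeat a pose let the fingers close. It gives the time, the measured TCP pose, the force and the opening at its end, in the units of the state.
- env.state(): the state, without advancing time (a new reading comes with each control period).
- vision.snapshot(name): name is "scene" or "top" or "wrist"; returns a dict with "color" (480x640x3 uint8, blue, green, red), "fov_y" (degrees; the focal length in pixels is half the picture's height over the tangent of half this angle, whatever the lens; pixels are square), "cx", "cy" (the principal point, pixels), "R" (3x3) and "t" (3): a world point X has camera coordinates R X + t. Camera axes: x right, y down, z forward; pixel columns grow to the right and rows downward; lengths in m; the calibration is good to about 2 mm. A picture is of the moment at which its call begins. There is no depth.
- env.sign_off(): hands the job in, once; it reports no verdict.
Trained networks look in the newest picture that a camera, given by its name, has taken for a name from the list of things; names that differ only in an ending like _2 or _b are one class to them, and where a whole thing is asked for, a point or a joint stands for the part that bears it (a point fixed in the world has none). Each returns a list of dicts, best first, with "p" (0 to 1); they miss things now and then, are a little off and sometimes report something else, mostly with a low value. They report only what shows in the picture. A call takes as long as a camera call. They do not tell look-alikes from the thing itself.
- models.find_in(label, camera): "bbox" ([left, top, right, bottom] in pixels, round what is visible of it).
- models.silhouettes(label, camera): "pixels" (480x640 bool, what is visible of it) and "bbox" ([left, top, right, bottom] in pixels, round what is visible of it).
The state is a dict: "time_s": time; "joint_positions": joint angles; "qd": joint speeds; "tau": joint torques, N m; "ee_pos": TCP position; "eef_rot": TCP orientation; "contact_force": force on the tool from outside, world axes, zero at the start; "moment": the same for the moment, N m; "opening": finger opening in m.
Only numpy, scipy, OpenCV 4.12 (cv2) and the standard library are available. Lean on these libraries where they do the work, as an engineer would, in place of code of your own. Each camera call takes 0.05 s, during which the arm holds its last target. There are 200 camera calls.

### The job

The three closed cases in the tray look alike, but some are full and some empty. Go from the robot's left to its right: lift each case's handle end about a centimetre to feel its weight, then draw a full case towards the robot until its handle end sits flush against the front (near) rail, or push an empty one away until its far end sits flush against the back rail. The far end must stay down on the tray all the time (tip and slide, never carry), be gentle with the rails, and leave the other things on the bench alone.

Things in the scene. Friction and masses are not known exactly. Their poses are not given: they have to be found in the camera images.
- tray: fixed flat sheet-steel tray on the bench, 290 x 620 mm with a 6 mm floor; origin under its centre on the bench. Its floor is 6 mm above the origin. Its x axis points away from the robot, y to the left. Open at the left and right.
- rails: the tray's two fixed steel rails (one entry; origin and axes as the tray's, but 6 mm higher, on the tray's floor): bars 15 mm wide and 20 mm high along the whole front edge (robot side) and the whole back edge; their inner faces lie at x = -130 mm and x = +130 mm of the tray.
- case_1: left (+y) of three identical closed cream plastic cases on the tray, 130 long (x) x 90 wide (y) x 60 mm high; origin at the centre of its underside, z up, x along its length, pointing away from the end with the handle. Lid fixed. Empty it weighs 0.14 to 0.22 kg, full 0.7 to 0.95 kg (load in the middle). Lifting the handle end takes about 0.7 to 1.5 N when empty and 3.5 to 6 N when full. It slides easily on the tray (friction about 0.3).
- case_1_grip (a point): place to pinch on the grey plate-shaped handle of case_1: 25 mm above the lid, 56 mm from the case's centre towards its robot-side end, on its midline. The handle is an upright plate, 10 mm thick along the case's length, 34 mm wide across it, rising to 47 mm above the lid; it is hinged at the lid about the case's y axis (lightly sprung upright, +-0.5 rad), so the case can tip freely under a handle held level.
- case_1_toe (a point): middle of the bottom edge of case_1 at the handle end (65 mm from its origin)
- case_1_heel (a point): middle of the bottom edge of case_1 at the far end, away from the handle (65 mm from its origin)
- case_2: middle of three identical closed cream plastic cases on the tray, 130 long (x) x 90 wide (y) x 60 mm high; origin at the centre of its underside, z up, x along its length, pointing away from the end with the handle. Lid fixed. Empty it weighs 0.14 to 0.22 kg, full 0.7 to 0.95 kg (load in the middle). Lifting the handle end takes about 0.7 to 1.5 N when empty and 3.5 to 6 N when full. It slides easily on the tray (friction about 0.3).
- case_2_grip (a point): place to pinch on the grey plate-shaped handle of case_2: 25 mm above the lid, 56 mm from the case's centre towards its robot-side end, on its midline. The handle is an upright plate, 10 mm thick along the case's length, 34 mm wide across it, rising to 47 mm above the lid; it is hinged at the lid about the case's y axis (lightly sprung upright, +-0.5 rad), so the case can tip freely under a handle held level.
- case_2_toe (a point): middle of the bottom edge of case_2 at the handle end (65 mm from its origin)
- case_2_heel (a point): middle of the bottom edge of case_2 at the far end, away from the handle (65 mm from its origin)
- case_3: right (-y) of three identical closed cream plastic cases on the tray, 130 long (x) x 90 wide (y) x 60 mm high; origin at the centre of its underside, z up, x along its length, pointing away from the end with the handle. Lid fixed. Empty it weighs 0.14 to 0.22 kg, full 0.7 to 0.95 kg (load in the middle). Lifting the handle end takes about 0.7 to 1.5 N when empty and 3.5 to 6 N when full. It slides easily on the tray (friction about 0.3).
- case_3_grip (a point): place to pinch on the grey plate-shaped handle of case_3: 25 mm above the lid, 56 mm from the case's centre towards its robot-side end, on its midline. The handle is an upright plate, 10 mm thick along the case's length, 34 mm wide across it, rising to 47 mm above the lid; it is hinged at the lid about the case's y axis (lightly sprung upright, +-0.5 rad), so the case can tip freely under a handle held level.
- case_3_toe (a point): middle of the bottom edge of case_3 at the handle end (65 mm from its origin)
- case_3_heel (a point): middle of the bottom edge of case_3 at the far end, away from the handle (65 mm from its origin)
- spare_case: bystander: a fourth such case, not in the tray, standing on the bench at the right; origin at the centre of its underside
- wrench: bystander: open-ended spanner lying on the bench at the left
- oil_can: bystander: plain steel can, 60 mm across, 110 mm high, on the bench at the left; origin at the centre of its underside
Things that resemble listed ones, but are neither listed nor needed, are in the scene too. Leave any green or red look-alike of the case_2 alone.

How it is judged (in metres and radians):
On the way, in this order (a step that is already met when the one before it is completed fails the run):
1. case_1 (left (+y)) is tipped: its handle end lifted some 4 mm or more (over 0.03 rad) with its far end on the tray (angle between case_1's own z axis and vertical above 0.03 rad and z of case_1_toe in the frame of tray above 0.009 m and z of case_1_heel in the frame of tray below 0.01 m), for 0.2 s.
2. case_2 (middle) is tipped: its handle end lifted some 4 mm or more (over 0.03 rad) with its far end on the tray (angle between case_2's own z axis and vertical above 0.03 rad and z of case_2_toe in the frame of tray above 0.009 m and z of case_2_heel in the frame of tray below 0.01 m), for 0.2 s.
3. case_3 (right (-y)) is tipped: its handle end lifted some 4 mm or more (over 0.03 rad) with its far end on the tray (angle between case_3's own z axis and vertical above 0.03 rad and z of case_3_toe in the frame of tray above 0.009 m and z of case_3_heel in the frame of tray below 0.01 m), for 0.2 s.
At the end, for the whole second after the job is handed in: Every full case (it weighs on the tray with over 4.5 N) stands with its handle end within 5 mm of the front rail and every empty one with its far end within 5 mm of the back rail; all three lie flat (0.03 rad) on the tray, square to the rails within 0.08 rad, and at rest (((contact force between case_1 and tray above 4.5 N and x of case_1_toe in the frame of tray below -0.125 m) or (contact force between case_1 and tray below 4.5 N and x of case_1_heel in the frame of tray above 0.125 m)) and contact force between each of case_1, case_2, case_3 and tray above 0.6 N and angle between the x axis of each of case_1, case_2, case_3 and the x axis of tray, either way round below 0.08 rad and angle between each of case_1, case_2, case_3's own z axis and vertical below 0.03 rad and linear speed of each of case_1, case_2, case_3 below 0.01 m/s and ((contact force between case_2 and tray above 4.5 N and x of case_2_toe in the frame of tray below -0.125 m) or (contact force between case_2 and tray below 4.5 N and x of case_2_heel in the frame of tray above 0.125 m)) and ((contact force between case_3 and tray above 4.5 N and x of case_3_toe in the frame of tray below -0.125 m) or (contact force between case_3 and tray below 4.5 N and x of case_3_heel in the frame of tray above 0.125 m))); the robot touches nothing.
It fails at once if the far end of a case is lifted more than 10 mm off the tray (the case is carried) (z of any of case_1_heel, case_2_heel, case_3_heel in the frame of tray above 0.016 m).
It fails at once if a case is tipped by more than 0.25 rad (angle between any of case_1, case_2, case_3's own z axis and vertical above 0.25 rad).
It fails at once if a case presses on a rail with more than 25 N (contact force between any of case_1, case_2, case_3 and rails above 25 N).
It fails at once if a bystander is moved by more than 15 mm (distance of any of spare_case, wrench, oil_can from where it was at the start of the episode above 0.015 m).
It also fails if it takes over 70 s, if anything falls off the work surface, if the arm or the gripper's body presses on something with over 40 N, if the wrist force passes 120 N, or if a joint passes its speed limit or range.

## Working session

There is one attempt and no reset: what is moved stays moved. The work goes in short steps, Python scripts to look and compute and a shell command to move; the robot and the scene stay as the last step left them, time stands still between calls to the robot, and variables do not carry over. Pictures are saved under pics/ and viewed, about 8 in all and at most 12, crops included, and the job is handed in when it is done.

```bash
mkdir -p pics
python3 - <<'E'
from rig import env,vision,models
import cv2
s=env.state()
for k in("time_s","ee_pos","eef_rot","contact_force","opening"):print(k,s[k])
for c in("scene","top"):
    p=vision.snapshot(c);cv2.imwrite(f"pics/{c}0.png",p["color"])
    print(c,p["fov_y"],p["cx"],p["cy"],p["R"],p["t"])
    for l in("case_1","case_1_grip","tray","spare_case","oil_can"):
        print(l,[(([int(x) for x in d["bbox"]]),round(d["p"],2)) for d in models.find_in(l,c)])
E
```

```text
time_s 0.0
ee_pos [ 0.2185014  -0.50413371  0.2495102 ]
eef_rot [[-9.17588639e-01 -4.54031657e-04  3.97530985e-01]
 [-3.97531171e-01  1.65497210e-03 -9.17587178e-01]
 [-2.41289060e-04 -9.99998527e-01 -1.69907533e-03]]
contact_force [-0.63204115 -0.01358146 -0.00575844]
opening 0.08513914098877447
scene 51.91266432905192 327.46898897942344 227.01875146188559 [[-0.18987717  0.9817926  -0.00547202]
 [ 0.70957362  0.13337417 -0.69189349]
 [-0.67856608 -0.13525758 -0.72197885]] [ 0.09310518 -0.29069867  1.51511752]
case_1 [([363, 225, 408, 304], 0.96), ([131, 141, 195, 199], 0.86), ([197, 221, 249, 293], 0.79), ([272, 229, 329, 308], 0.77), ([221, 152, 266, 204], 0.75), ([415, 175, 478, 224], 0.55)]
case_1_grip [([381, 225, 397, 244], 0.84), ([268, 229, 329, 306], 0.66)]
tray [([153, 226, 443, 332], 0.89)]
spare_case [([86, 197, 157, 271], 0.7), ([270, 229, 328, 308], 0.34)]
oil_can []
top 44.862429231874124 322.0756876544089 234.61010346583706 [[-0.00869731 -0.99995602  0.00350873]
 [-0.98234781  0.00788836 -0.18689717]
 [ 0.18686127 -0.00507229 -0.98237322]] [0.00251882 0.51590655 1.6456726 ]
case_1 [([204, 291, 254, 336], 0.85), ([258, 198, 292, 249], 0.81), ([376, 185, 416, 234], 0.73), ([412, 285, 441, 326], 0.73), ([461, 270, 522, 324], 0.6), ([318, 185, 354, 237], 0.56)]
case_1_grip [([267, 239, 279, 244], 0.59), ([258, 202, 288, 251], 0.46)]
tray [([229, 163, 442, 266], 0.8)]
spare_case [([462, 192, 508, 244], 0.66), ([316, 185, 353, 237], 0.55)]
oil_can [([159, 184, 185, 211], 0.91)]
```

View pics/top0.png

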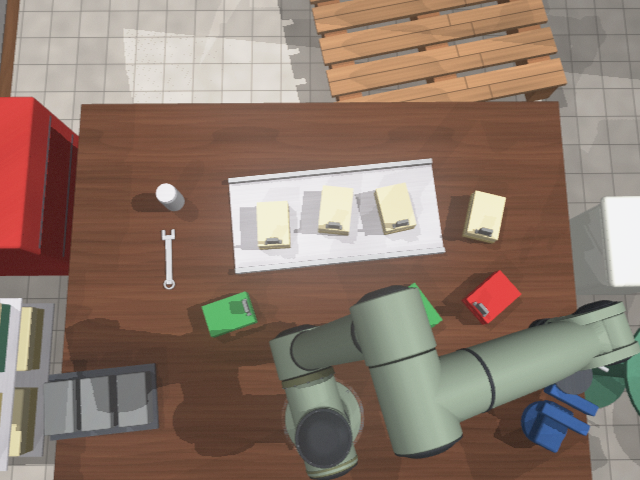

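View pics/scene0.png

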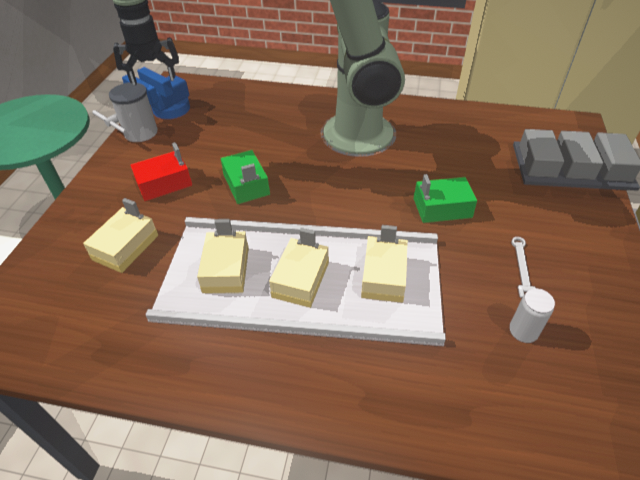

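Top view: the candidates are cream cases in the tray at (272,225), (336,210) and (395,208), in order case_1, 2 and 3. The spare cream case is at (485,217). The green look-alikes are at (230,313) and (425,305), and the red one at (492,297). The scene view agrees: cases 1, 2 and 3 are at (385,265), (300,270) and (223,260). I'll fit poses to the silhouettes in both views.

```bash
cat > h.py <<'E'
import numpy as np,cv2
from scipy.optimize import minimize
S=4
def proj(p,X):
    X=np.atleast_2d(X);c=X@np.array(p["R"]).T+np.array(p["t"]);f=240/np.tan(np.radians(p["fov_y"])/2)
    return c[:,:2]/c[:,2:]*f+[p["cx"],p["cy"]]
def box(x0,x1,y0,y1,z0,z1): return np.array([[x,y,z] for x in(x0,x1) for y in(y0,y1) for z in(z0,z1)])
CASE=[box(-.065,.065,-.045,.045,.006,.066),box(-.061,-.051,-.017,.017,.066,.113)]
TRAY=[box(-.145,.145,-.31,.31,0,.006),box(-.145,-.13,-.31,.31,0,.026),box(.13,.145,-.31,.31,0,.026)]
def T(v,P):
    c,s=np.cos(v[2]),np.sin(v[2]);return P@np.array([[c,-s,0],[s,c,0],[0,0,1]]).T+[v[0],v[1],0]
def render(p,v,parts):
    m=np.zeros((480*S//2,640*S//2),np.uint8)
    for P in parts:
        h=cv2.convexHull(((proj(p,T(v,P))+.5)*S/2*16).astype(np.float32)).astype(np.int32)
        cv2.fillConvexPoly(m,h,1,shift=4)
    return m
def fit(views,v0,parts):
    def cost(v):
        t=0
        for p,m in views:
            r=render(p,v,parts);M=cv2.resize(m.astype(np.uint8),None,fx=S/2,fy=S/2,interpolation=0)
            t+=1-(r&M).sum()/max(1,(r|M).sum())
        return t/len(views)
    sx=np.array([v0]+[np.array(v0)+d for d in([.02,0,0],[0,.02,0],[0,0,.15])])
    r=minimize(cost,v0,method="Nelder-Mead",options=dict(initial_simplex=sx,xatol=1e-4,fatol=1e-5))
    return r.x,r.fun
def ray(p,u,z):
    f=240/np.tan(np.radians(p["fov_y"])/2);R=np.array(p["R"]);d=R.T@np.array([(u[0]-p["cx"])/f,(u[1]-p["cy"])/f,1]);o=-R.T@np.array(p["t"])
    return (o+d*(z-o[2])/d[2])
def measure(only=(1,2,3),tray=True,draw=None):
    from rig import vision,models
    P={c:vision.snapshot(c) for c in("scene","top")}
    out={}
    sil={c:models.silhouettes("case_1",c) for c in P}
    extra={c:models.silhouettes("spare_case",c) for c in P}
    if tray:
        vs=[]
        for c in P:
            q=models.silhouettes("tray",c)
            if q:
                m=q[0]["pixels"].astype(np.uint8);h=cv2.convexHull(cv2.findNonZero(m));mm=np.zeros_like(m);cv2.fillConvexPoly(mm,h,1);vs.append((c,mm))
        for sub in([a for a in vs if a[0]=="top"],):
            # compare to hull of tray only
            if sub: out["tray_"+"+".join(a[0] for a in sub)]=fit([(P[c],m) for c,m in sub],[.46,0,0.08],[np.vstack(TRAY)])
    return P,sil,extra,out
E
cat > m0.py <<'E'
from h import *
P,sil,ex,out=measure()
for k,v in out.items(): print(k,v)
print("corner rays",[ray(P["top"],u,.02 ).round(3) for u in((229,179),(432,160),(444,252),(235,272))])
g={"1":(272,225),"2":(336,210),"3":(395,208),"spare":(485,217)}
for k,u in g.items():
    X=ray(P["top"],u,.07);vs=[]
    for c in P:
        px=proj(P[c],[X[0],X[1],.06])[0]
        q=[d for d in sil[c]+ex[c] if np.hypot((d["bbox"][0]+d["bbox"][2])/2-px[0],(d["bbox"][1]+d["bbox"][3])/2-px[1])<22]
        if q: vs.append((c,P[c],q[0]["pixels"]))
    par=CASE if k!="spare" else [a-[0,0,.006] for a in CASE]
    for sub in (vs,)+tuple([a] for a in vs):
        v,f=fit([a[1:] for a in sub],[X[0],X[1],.05],par);print(k,[a[0] for a in sub],v.round(4),round(f,3))
E
python3 m0.py
```

```text
tray_top (array([ 0.59679729, -0.04045107,  0.08256932]), np.float64(0.12501550599151512))
corner rays [array([0.694, 0.277, 0.02 ]), array([ 0.75 , -0.338,  0.02 ]), array([ 0.466, -0.361,  0.02 ]), array([0.412, 0.254, 0.02 ])]
1 ['scene', 'top'] [0.5489 0.1409 0.0435] 0.033
1 ['scene'] [0.5483 0.1404 0.0477] 0.032
1 ['top'] [0.549  0.1412 0.0475] 0.032
2 ['scene', 'top'] [ 0.592  -0.0423 -0.1096] 0.048
2 ['scene'] [ 0.592  -0.0424 -0.1081] 0.037
2 ['top'] [ 0.5927 -0.0418 -0.1184] 0.053
3 ['scene', 'top'] [ 0.596  -0.2181  0.2025] 0.057
3 ['scene'] [ 0.5984 -0.2172  0.2019] 0.038
3 ['top'] [ 0.5961 -0.2178  0.1917] 0.072
spare ['scene', 'top'] [ 0.571  -0.482  -0.2659] 0.048
spare ['scene'] [ 0.5702 -0.4833 -0.2377] 0.038
spare ['top'] [ 0.5709 -0.4811 -0.2781] 0.05
```

```bash
cat > c.py <<'E'
from h import *
P,sil,ex,out=measure(tray=False)
src={"top":[(229,180),(432,160),(444,252),(235,272)]}
v=np.array([.5805,-.042,.088])
ims=[]
for c,(x0,y0,x1,y1) in {"top":(215,150,455,285),"scene":(135,210,455,350)}.items():
    k=800/(x1-x0);im=P[c]["color"][y0:y1,x0:x1];im=cv2.resize(im,None,fx=k,fy=k,interpolation=cv2.INTER_CUBIC)
    def pl(X,col):
        q=(proj(P[c],X)-[x0,y0]+.5)*k;cv2.polylines(im,[np.round(q*8).astype(np.int32)],True,col,1,cv2.LINE_AA,3)
    for a,b in((-.145,-.13),(.13,.145)):
        pl(T(v,np.array([[a,-.31,.026],[b,-.31,.026],[b,.31,.026],[a,.31,.026]])),(0,0,255))
    for w in([.5489,.1409,.0435],[.592,-.0423,-.1096],[.596,-.2181,.2025]):
        pl(T(w,np.array([[-.065,-.045,.066],[.065,-.045,.066],[.065,.045,.066],[-.065,.045,.066]])),(255,0,0))
        pl(T(w,np.array([[-.056,-.017,.113],[-.056,.017,.113]])),(0,160,0))
    ims.append(im)
im=np.vstack(ims);im=cv2.resize(im,None,fx=600/im.shape[0],fy=600/im.shape[0],interpolation=cv2.INTER_AREA)
print(im.shape);cv2.imwrite("pics/c1.png",im)
E
python3 c.py
```

```text
(600, 600, 3)
```

View pics/c1.png

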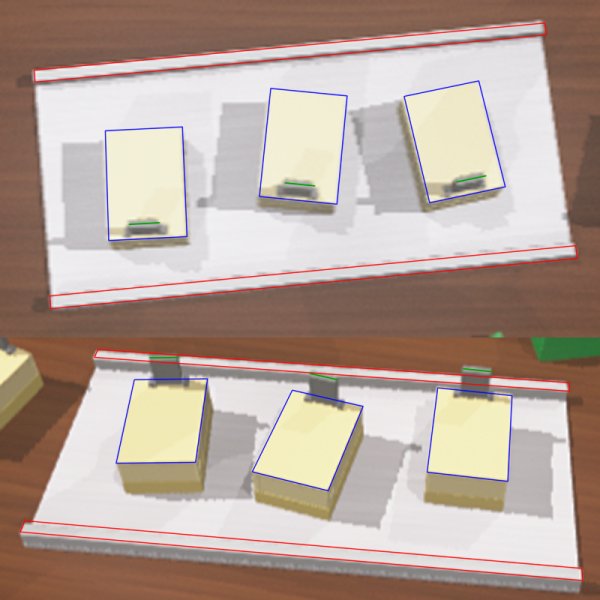

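```bash
python3 -m creep '[{"tz":2,"tx":2,"ty":5,"spin":0.1},{"tz":3,"tx":5,"ty":10,"spin":0.25},{"tz":3,"tx":8,"ty":16,"spin":0.4},{"tz":3,"tx":11,"ty":22,"spin":0.55},{"tz":3,"tx":14,"ty":28,"spin":0.7},{"tz":3,"tx":17,"ty":34,"spin":0.85},{"tz":3,"tx":20,"ty":40,"spin":1.0},{"tz":2,"tx":22,"ty":46,"spin":1.1},{"tz":0,"tx":24,"ty":52,"spin":1.15},{"tz":-2,"tx":26,"ty":58,"spin":1.2},{"tz":-3,"tx":27.4,"ty":64.2,"spin":1.205},{"tz":-3,"tx":27.4,"ty":64.2,"spin":1.205}]' 0 40
```

```text
time_s: 2.8
ee_pos: [0.4927, 0.1401, 0.2195]
eef_rot: [[0.046, -0.0, 0.999], [-0.999, 0.0, 0.046], [-0.0, -1.0, -0.0]]
contact_force: [-0.1, -0.2, 0.2]
opening: 0.0855
```

The crop confirms the choice: the outlines sit on the three cream cases in the tray at crop (146,185), (303,145) and (455,142), and the rails match within a few mm. The arm is over handle 1, so I'll descend and pinch.

```bash
python3 -m creep '[{"ty":-0.15,"tz":-5},{"ty":-0.15,"tz":-9},{"ty":-0.15,"tz":-12},{"ty":-0.15,"tz":-12.8},{"ty":-0.15,"tz":-12.8}]' && python3 -m creep '[{},{},{},{},{},{},{},{}]' 255 40
```

```text
schema error: expected keys tx, ty, tz, spin
```

```bash
python3 -m creep '[{"tx":0,"ty":-0.15,"tz":-5,"spin":0},{"tx":0,"ty":-0.15,"tz":-9,"spin":0},{"tx":0,"ty":-0.15,"tz":-12,"spin":0},{"tx":0,"ty":-0.15,"tz":-12.8,"spin":0},{"tx":0,"ty":-0.15,"tz":-12.8,"spin":0}]' && python3 -m creep '[{"tx":0,"ty":0,"tz":0,"spin":0},{"tx":0,"ty":0,"tz":0,"spin":0},{"tx":0,"ty":0,"tz":0,"spin":0},{"tx":0,"ty":0,"tz":0,"spin":0},{"tx":0,"ty":0,"tz":0,"spin":0},{"tx":0,"ty":0,"tz":0,"spin":0},{"tx":0,"ty":0,"tz":0,"spin":0}]' 255 40; python3 -c "
from rig import env;print(env.state()['moment'])"
```

```text
time_s: 3.42
ee_pos: [0.4928, 0.1386, 0.0917]
eef_rot: [[0.046, -0.001, 0.999], [-0.999, 0.0, 0.046], [-0.0, -1.0, -0.001]]
contact_force: [0.1, -0.2, 0.1]
opening: 0.0854
time_s: 4.3
ee_pos: [0.493, 0.1387, 0.0921]
eef_rot: [[0.046, -0.0, 0.999], [-0.999, 0.0, 0.046], [-0.0, -1.0, -0.0]]
contact_force: [-0.4, 0.2, 5.7]
opening: 0.0097
[0.04640787 0.17788976 0.08662207]
```

```bash
python3 -m creep '[{"tx":0,"ty":0,"tz":0.3,"spin":0},{"tx":0.1,"ty":0,"tz":0.6,"spin":0},{"tx":0.2,"ty":0,"tz":0.9,"spin":0},{"tx":0.3,"ty":0,"tz":1.1,"spin":0},{"tx":0.3,"ty":0,"tz":1.1,"spin":0},{"tx":0.3,"ty":0,"tz":1.1,"spin":0},{"tx":0.3,"ty":0,"tz":1.1,"spin":0},{"tx":0.3,"ty":0,"tz":1.1,"spin":0}]'; python3 -m creep '[{"tx":0,"ty":0,"tz":0,"spin":0},{"tx":0,"ty":0,"tz":0,"spin":0}]'; python3 -c "
from rig import env,vision;import cv2
print(env.state()['contact_force']);p=vision.snapshot('scene');cv2.imwrite('pics/l1.png',cv2.resize(p['color'][200:350,150:500],None,fx=2,fy=2))"
```

```text
time_s: 5.3
ee_pos: [0.4959, 0.1387, 0.103]
eef_rot: [[0.046, -0.0, 0.999], [-0.999, 0.0, 0.046], [-0.0, -1.0, -0.0]]
contact_force: [0.1, -0.3, -0.7]
opening: 0.0097
time_s: 5.55
ee_pos: [0.4959, 0.1386, 0.103]
eef_rot: [[0.046, -0.0, 0.999], [-0.999, 0.0, 0.046], [-0.0, -1.0, -0.0]]
contact_force: [0.1, 0.2, -1.7]
opening: 0.0096
[ 0.11769122  0.16994052 -1.66705409]
```

View pics/l1.png

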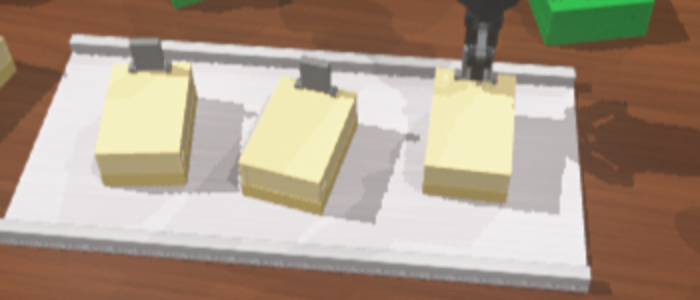

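The lift force of about 1.2 N means case 1 is empty. The picture shows it held by its handle at crop (478,65). I'll slide it tipped to the back rail, about 80 mm along the tray's x, while squaring it.

```bash
python3 -m creep '[{"tx":0.5,"ty":0.05,"tz":0,"spin":0.01},{"tx":1.2,"ty":0.1,"tz":0,"spin":0.02},{"tx":2,"ty":0.2,"tz":0,"spin":0.03},{"tx":2.8,"ty":0.25,"tz":0,"spin":0.045},{"tx":3.6,"ty":0.3,"tz":0,"spin":0.045},{"tx":4.4,"ty":0.4,"tz":0,"spin":0.045},{"tx":5.2,"ty":0.45,"tz":0,"spin":0.045},{"tx":5.8,"ty":0.5,"tz":0,"spin":0.045},{"tx":6.3,"ty":0.55,"tz":0,"spin":0.045},{"tx":6.6,"ty":0.6,"tz":0,"spin":0.045},{"tx":6.6,"ty":0.6,"tz":0,"spin":0.045}]'; python3 -m creep '[{"tx":0,"ty":0,"tz":-0.4,"spin":0},{"tx":0,"ty":0,"tz":-0.8,"spin":0},{"tx":0,"ty":0,"tz":-1.1,"spin":0},{"tx":0,"ty":0,"tz":-1.1,"spin":0},{"tx":0,"ty":0,"tz":-1.1,"spin":0}]'
```

```text
time_s: 6.98
ee_pos: [0.5621, 0.1447, 0.103]
eef_rot: [[0.091, -0.0, 0.996], [-0.996, 0.0, 0.091], [-0.0, -1.0, -0.0]]
contact_force: [0.9, 0.1, -0.8]
opening: 0.0094
time_s: 7.6
ee_pos: [0.5621, 0.1447, 0.0921]
eef_rot: [[0.091, -0.0, 0.996], [-0.996, 0.0, 0.091], [-0.0, -1.0, -0.0]]
contact_force: [-1.1, -0.6, 2.2]
opening: 0.0093
```

```bash
python3 -m creep '[{"tx":0.2,"ty":0.02,"tz":0,"spin":0},{"tx":0.4,"ty":0.04,"tz":0,"spin":0},{"tx":0.6,"ty":0.05,"tz":0,"spin":0},{"tx":0.6,"ty":0.05,"tz":0,"spin":0}]'; python3 -m creep '[{"tx":0.1,"ty":0.01,"tz":0,"spin":0},{"tx":0.2,"ty":0.02,"tz":0,"spin":0},{"tx":0.2,"ty":0.02,"tz":0,"spin":0}]';  python3 -m creep '[{"tx":0.1,"ty":0.01,"tz":0,"spin":0},{"tx":0.2,"ty":0.02,"tz":0,"spin":0},{"tx":0.2,"ty":0.02,"tz":0,"spin":0}]'
```

```text
time_s: 8.1
ee_pos: [0.5686, 0.1452, 0.0922]
eef_rot: [[0.091, 0.001, 0.996], [-0.996, 0.0, 0.091], [-0.0, -1.0, 0.001]]
contact_force: [0.2, -0.1, 0.3]
opening: 0.0097
time_s: 8.48
ee_pos: [0.5707, 0.1455, 0.0922]
eef_rot: [[0.091, 0.001, 0.996], [-0.996, 0.0, 0.091], [-0.0, -1.0, 0.001]]
contact_force: [0.6, 0.7, 0.8]
opening: 0.0096
time_s: 8.85
ee_pos: [0.5729, 0.1456, 0.0922]
eef_rot: [[0.091, 0.001, 0.996], [-0.996, 0.0, 0.091], [-0.0, -1.0, 0.001]]
contact_force: [-0.5, -0.2, 0.2]
opening: 0.0092
```

```bash
for i in 1 2 3; do python3 -m creep '[{"tx":0.1,"ty":0.01,"tz":0,"spin":0},{"tx":0.2,"ty":0.02,"tz":0,"spin":0},{"tx":0.2,"ty":0.02,"tz":0,"spin":0}]' | grep -E "pos|force"; done
```

```text
ee_pos: [0.5739, 0.1457, 0.0921]
contact_force: [-4.1, -0.4, 5.5]
ee_pos: [0.574, 0.1457, 0.0921]
contact_force: [-7.3, -1.1, 7.8]
ee_pos: [0.5741, 0.1457, 0.0921]
contact_force: [-7.1, -1.4, 8.7]
```

Contact at the back rail with about 7 N, and the grip is within 1 mm of the predicted spot. Release, go to case 2.

```bash
python3 -m creep '[{"tx":0,"ty":0,"tz":0,"spin":0},{"tx":0,"ty":0,"tz":0,"spin":0},{"tx":0,"ty":0,"tz":0,"spin":0},{"tx":0,"ty":0,"tz":0,"spin":0},{"tx":0,"ty":0,"tz":3,"spin":0},{"tx":0,"ty":0,"tz":8,"spin":0}]' 0 40; python3 -m creep '[{"tx":-1,"ty":-5,"tz":0,"spin":-0.1},{"tx":-2,"ty":-10,"tz":0,"spin":-0.201},{"tx":-3,"ty":-15,"tz":0,"spin":-0.201},{"tx":-3.77,"ty":-18.2,"tz":0,"spin":-0.201},{"tx":-3.77,"ty":-18.2,"tz":-3,"spin":-0.201},{"tx":-3.77,"ty":-18.2,"tz":-6,"spin":-0.201},{"tx":-3.77,"ty":-18.2,"tz":-8,"spin":-0.201},{"tx":-3.77,"ty":-18.2,"tz":-8,"spin":-0.201}]' 0; python3 -c "
from rig import vision;import cv2,numpy as np
a=vision.snapshot('scene')['color'][200:350,150:500];b=vision.snapshot('top')['color'][140:290,200:550]
cv2.imwrite('pics/l2.png',cv2.resize(np.vstack([a,b]),None,fx=2,fy=2))"
```

```text
time_s: 10.72
ee_pos: [0.5727, 0.1455, 0.1711]
eef_rot: [[0.091, -0.012, 0.996], [-0.996, -0.002, 0.091], [0.0, -1.0, -0.013]]
contact_force: [1.5, 0.2, -0.2]
opening: 0.0852
time_s: 11.72
ee_pos: [0.5338, -0.0363, 0.0897]
eef_rot: [[-0.11, -0.016, 0.994], [-0.994, 0.002, -0.11], [0.0, -1.0, -0.016]]
contact_force: [-0.2, -0.2, 0.7]
opening: 0.0853
```

View pics/l2.png

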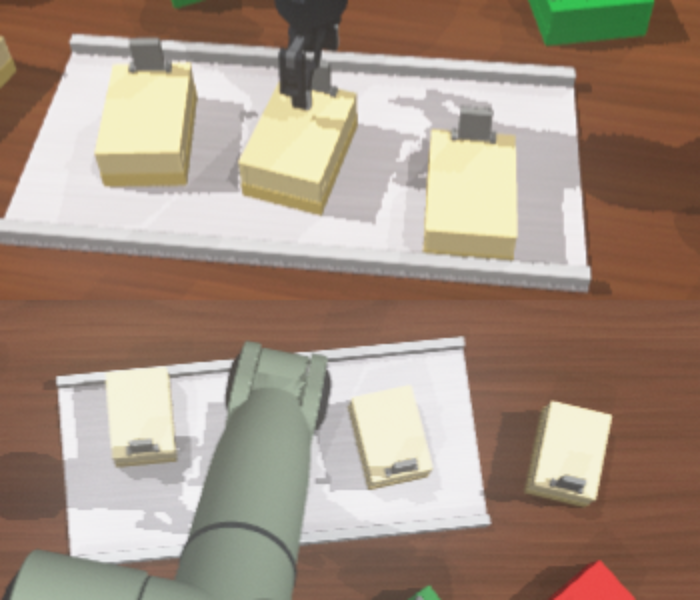

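Case 1 stands square at the back rail (case at crop (472,195) in the upper half), and the fingers straddle handle 2. Close and lift.

```bash
python3 -m creep '[{"tx":0.25,"ty":0,"tz":0.15,"spin":0},{"tx":0.25,"ty":0,"tz":0.15,"spin":0},{"tx":0.25,"ty":0,"tz":0.15,"spin":0},{"tx":0.25,"ty":0,"tz":0.15,"spin":0},{"tx":0.25,"ty":0,"tz":0.15,"spin":0},{"tx":0.25,"ty":0,"tz":0.15,"spin":0},{"tx":0.25,"ty":0,"tz":0.15,"spin":0},{"tx":0.25,"ty":0,"tz":0.15,"spin":0}]' 255 40;  python3 -m creep '[{"tx":0,"ty":0,"tz":0.3,"spin":0},{"tx":0.1,"ty":0,"tz":0.6,"spin":0},{"tx":0.2,"ty":0,"tz":0.9,"spin":0},{"tx":0.3,"ty":0,"tz":1.1,"spin":0},{"tx":0.3,"ty":0,"tz":1.1,"spin":0},{"tx":0.3,"ty":0,"tz":1.1,"spin":0},{"tx":0.3,"ty":0,"tz":1.1,"spin":0},{"tx":0.3,"ty":0,"tz":1.1,"spin":0}]'; python3 -m creep '[{"tx":0,"ty":0,"tz":0,"spin":0},{"tx":0,"ty":0,"tz":0,"spin":0}]'
```

```text
time_s: 12.82
ee_pos: [0.5378, -0.0366, 0.0932]
eef_rot: [[-0.11, -0.012, 0.994], [-0.994, 0.001, -0.11], [0.001, -1.0, -0.012]]
contact_force: [-2.2, 0.4, 4.5]
opening: 0.0098
time_s: 13.82
ee_pos: [0.5408, -0.0366, 0.1042]
eef_rot: [[-0.11, -0.012, 0.994], [-0.994, 0.001, -0.11], [0.001, -1.0, -0.012]]
contact_force: [0.3, 0.3, -4.9]
opening: 0.0094
time_s: 14.08
ee_pos: [0.5408, -0.0366, 0.1041]
eef_rot: [[-0.11, -0.012, 0.994], [-0.994, 0.001, -0.11], [0.0, -1.0, -0.012]]
contact_force: [2.0, -0.0, -4.7]
opening: 0.0096
```

Lift force is 4.8 N, so case 2 is full. Draw it towards the front rail, squaring it (spin +0.2).

```bash
python3 -m creep '[{"tx":-0.4,"ty":-0.05,"tz":0,"spin":0.02},{"tx":-1,"ty":-0.1,"tz":0,"spin":0.04},{"tx":-1.7,"ty":-0.15,"tz":0,"spin":0.07},{"tx":-2.4,"ty":-0.2,"tz":0,"spin":0.1},{"tx":-3.1,"ty":-0.25,"tz":0,"spin":0.13},{"tx":-3.8,"ty":-0.3,"tz":0,"spin":0.16},{"tx":-4.5,"ty":-0.4,"tz":0,"spin":0.19},{"tx":-5.2,"ty":-0.45,"tz":0,"spin":0.2},{"tx":-5.8,"ty":-0.5,"tz":0,"spin":0.2},{"tx":-6.4,"ty":-0.55,"tz":0,"spin":0.2},{"tx":-6.7,"ty":-0.6,"tz":0,"spin":0.2},{"tx":-6.7,"ty":-0.6,"tz":0,"spin":0.2}]'; python3 -m creep '[{"tx":0,"ty":0,"tz":-0.4,"spin":0},{"tx":0,"ty":0,"tz":-0.8,"spin":0},{"tx":0,"ty":0,"tz":-1.1,"spin":0},{"tx":0,"ty":0,"tz":-1.1,"spin":0},{"tx":0,"ty":0,"tz":-1.1,"spin":0}]'
```

```text
time_s: 15.58
ee_pos: [0.4731, -0.0425, 0.1041]
eef_rot: [[0.09, -0.013, 0.996], [-0.996, -0.002, 0.09], [0.0, -1.0, -0.013]]
contact_force: [-1.3, -1.1, -3.4]
opening: 0.0095
time_s: 16.2
ee_pos: [0.4731, -0.0426, 0.0932]
eef_rot: [[0.09, -0.013, 0.996], [-0.996, -0.002, 0.09], [0.0, -1.0, -0.013]]
contact_force: [-3.0, -0.2, 1.7]
opening: 0.0093
```

```bash
python3 -m creep '[{"tx":-0.3,"ty":-0.03,"tz":0,"spin":0},{"tx":-0.6,"ty":-0.05,"tz":0,"spin":0},{"tx":-0.9,"ty":-0.08,"tz":0,"spin":0},{"tx":-0.9,"ty":-0.08,"tz":0,"spin":0}]'| grep -E "pos|force"; for i in 1 2 3; do python3 -m creep '[{"tx":-0.1,"ty":-0.01,"tz":0,"spin":0},{"tx":-0.2,"ty":-0.02,"tz":0,"spin":0},{"tx":-0.2,"ty":-0.02,"tz":0,"spin":0}]' | grep -E "pos|force"; done
```

```text
ee_pos: [0.4638, -0.0434, 0.0933]
contact_force: [-0.3, 0.2, -3.4]
ee_pos: [0.4618, -0.0436, 0.0933]
contact_force: [0.9, 0.6, -3.7]
ee_pos: [0.4615, -0.0437, 0.0934]
contact_force: [6.0, 0.9, -9.8]
ee_pos: [0.4613, -0.0438, 0.0935]
contact_force: [6.8, 0.7, -11.3]
```

```bash
python3 -m creep '[{"tx":0,"ty":0,"tz":-0.1,"spin":0},{"tx":0,"ty":0,"tz":-0.1,"spin":0},{"tx":0,"ty":0,"tz":-0.1,"spin":0},{"tx":0,"ty":0,"tz":0,"spin":0},{"tx":0,"ty":0,"tz":3,"spin":0},{"tx":0,"ty":0,"tz":8,"spin":0},{"tx":0,"ty":0,"tz":8,"spin":0}]' 0 40; python3 -m creep '[{"tx":2,"ty":-5,"tz":0,"spin":0.05},{"tx":4,"ty":-10,"tz":0,"spin":0.112},{"tx":6,"ty":-15,"tz":0,"spin":0.112},{"tx":8,"ty":-18.6,"tz":0,"spin":0.112},{"tx":8,"ty":-18.6,"tz":-3,"spin":0.112},{"tx":8,"ty":-18.6,"tz":-6,"spin":0.112},{"tx":8,"ty":-18.6,"tz":-8,"spin":0.112},{"tx":8,"ty":-18.6,"tz":-8,"spin":0.112}]' 0; python3 -c "
from rig import vision;import cv2,numpy as np
a=vision.snapshot('scene')['color'][200:350,150:500];b=vision.snapshot('top')['color'][140:290,200:550]
cv2.imwrite('pics/l3.png',cv2.resize(np.vstack([a,b]),None,fx=2,fy=2))"
```

```text
time_s: 18.7
ee_pos: [0.464, -0.0445, 0.177]
eef_rot: [[0.091, 0.001, 0.996], [-0.996, -0.002, 0.091], [0.002, -1.0, 0.0]]
contact_force: [0.8, 0.3, -0.3]
opening: 0.0852
time_s: 19.7
ee_pos: [0.542, -0.2295, 0.0944]
eef_rot: [[0.201, -0.004, 0.98], [-0.98, 0.0, 0.201], [-0.001, -1.0, -0.004]]
contact_force: [0.1, -0.4, -0.0]
opening: 0.0856
```

View pics/l3.png

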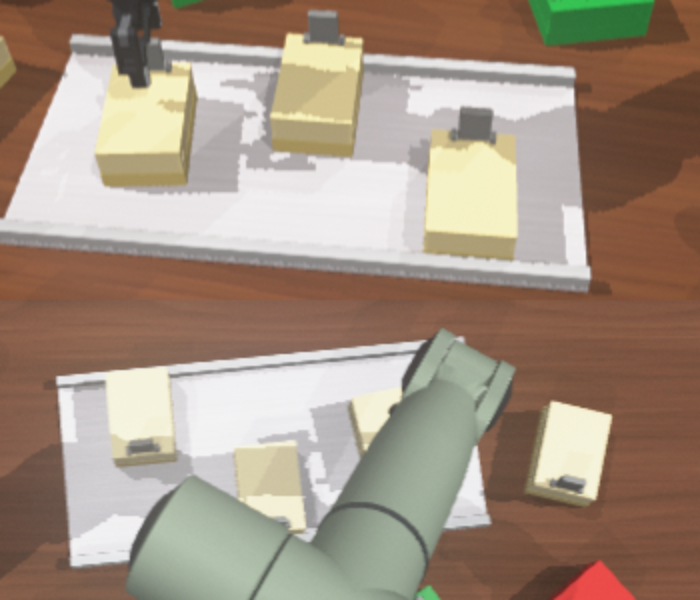

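Case 2 is at the front rail, square (upper crop (318,95)). The fingers are around handle 3 at (140,60). Close and lift.

```bash
python3 -m creep '[{"tx":0,"ty":0,"tz":-0.3,"spin":0},{"tx":0,"ty":0,"tz":-0.3,"spin":0},{"tx":0,"ty":0,"tz":-0.3,"spin":0},{"tx":0,"ty":0,"tz":-0.3,"spin":0},{"tx":0,"ty":0,"tz":-0.3,"spin":0},{"tx":0,"ty":0,"tz":-0.3,"spin":0},{"tx":0,"ty":0,"tz":-0.3,"spin":0},{"tx":0,"ty":0,"tz":-0.3,"spin":0}]' 255 40;  python3 -m creep '[{"tx":0,"ty":0,"tz":0.3,"spin":0},{"tx":0.1,"ty":0,"tz":0.6,"spin":0},{"tx":0.2,"ty":0,"tz":0.9,"spin":0},{"tx":0.3,"ty":0,"tz":1.1,"spin":0},{"tx":0.3,"ty":0,"tz":1.1,"spin":0},{"tx":0.3,"ty":0,"tz":1.1,"spin":0},{"tx":0.3,"ty":0,"tz":1.1,"spin":0},{"tx":0.3,"ty":0,"tz":1.1,"spin":0}]'; python3 -m creep '[{"tx":0,"ty":0,"tz":0,"spin":0},{"tx":0,"ty":0,"tz":0,"spin":0}]'
```

```text
time_s: 20.8
ee_pos: [0.5436, -0.2304, 0.0941]
eef_rot: [[0.201, -0.0, 0.979], [-0.979, -0.002, 0.201], [0.002, -1.0, -0.001]]
contact_force: [-3.4, 0.4, 4.9]
opening: 0.0094
time_s: 21.8
ee_pos: [0.5465, -0.2304, 0.105]
eef_rot: [[0.201, -0.0, 0.979], [-0.979, -0.002, 0.201], [0.002, -1.0, -0.001]]
contact_force: [0.0, 0.5, -5.9]
opening: 0.0093
time_s: 22.05
ee_pos: [0.5465, -0.2304, 0.105]
eef_rot: [[0.201, -0.0, 0.98], [-0.98, -0.002, 0.201], [0.002, -1.0, -0.001]]
contact_force: [0.9, 0.7, -4.6]
opening: 0.0094
```

About 5 N, so case 3 is full too. Draw it in, spin −0.11.

```bash
python3 -m creep '[{"tx":-0.4,"ty":-0.05,"tz":0,"spin":-0.01},{"tx":-1,"ty":-0.1,"tz":0,"spin":-0.03},{"tx":-1.7,"ty":-0.15,"tz":0,"spin":-0.05},{"tx":-2.4,"ty":-0.2,"tz":0,"spin":-0.07},{"tx":-3.1,"ty":-0.25,"tz":0,"spin":-0.09},{"tx":-3.8,"ty":-0.3,"tz":0,"spin":-0.112},{"tx":-4.5,"ty":-0.4,"tz":0,"spin":-0.112},{"tx":-5.1,"ty":-0.45,"tz":0,"spin":-0.112},{"tx":-5.5,"ty":-0.5,"tz":0,"spin":-0.112},{"tx":-5.5,"ty":-0.5,"tz":0,"spin":-0.112}]'| grep -E "pos|force"; python3 -m creep '[{"tx":0,"ty":0,"tz":-0.4,"spin":0},{"tx":0,"ty":0,"tz":-0.8,"spin":0},{"tx":0,"ty":0,"tz":-1.1,"spin":0},{"tx":0,"ty":0,"tz":-1.1,"spin":0},{"tx":0,"ty":0,"tz":-1.1,"spin":0}]'; python3 -m creep '[{"tx":-0.3,"ty":-0.03,"tz":0,"spin":0},{"tx":-0.6,"ty":-0.05,"tz":0,"spin":0},{"tx":-0.9,"ty":-0.08,"tz":0,"spin":0},{"tx":-0.9,"ty":-0.08,"tz":0,"spin":0}]'| grep -E "pos|force"; for i in 1 2 ; do python3 -m creep '[{"tx":-0.1,"ty":-0.01,"tz":0,"spin":0},{"tx":-0.2,"ty":-0.02,"tz":0,"spin":0},{"tx":-0.2,"ty":-0.02,"tz":0,"spin":0}]' | grep -E "pos|force"; done
```

```text
ee_pos: [0.4907, -0.2355, 0.105]
contact_force: [-0.9, -0.5, -4.6]
time_s: 23.92
ee_pos: [0.4908, -0.2355, 0.0941]
eef_rot: [[0.09, -0.002, 0.996], [-0.996, -0.002, 0.09], [0.002, -1.0, -0.002]]
contact_force: [-1.9, 0.4, -0.2]
opening: 0.0095
ee_pos: [0.4815, -0.2364, 0.0941]
contact_force: [1.2, -0.2, -2.0]
ee_pos: [0.4796, -0.2366, 0.0941]
contact_force: [1.2, -0.3, -5.2]
ee_pos: [0.4793, -0.2366, 0.0942]
contact_force: [7.6, 1.1, -8.5]
```

Contact at the front rail (7.6 N). Release, rise, swing aside and check.

```bash
python3 -m creep '[{"tx":0,"ty":0,"tz":-0.1,"spin":0},{"tx":0,"ty":0,"tz":-0.1,"spin":0},{"tx":0,"ty":0,"tz":-0.1,"spin":0},{"tx":0,"ty":0,"tz":0,"spin":0},{"tx":0,"ty":0,"tz":4,"spin":0},{"tx":0,"ty":0,"tz":10,"spin":0},{"tx":0,"ty":0,"tz":16,"spin":0}]' 0 40 | grep -E "time|force"; python3 -m creep '[{"tx":-5,"ty":-3,"tz":2,"spin":-0.1},{"tx":-10,"ty":-7,"tz":2,"spin":-0.2},{"tx":-15,"ty":-11,"tz":2,"spin":-0.3},{"tx":-20,"ty":-16,"tz":2,"spin":-0.45},{"tx":-24,"ty":-21,"tz":2,"spin":-0.6},{"tx":-26,"ty":-26,"tz":2,"spin":-0.75},{"tx":-26,"ty":-27,"tz":2,"spin":-0.9},{"tx":-26,"ty":-27,"tz":2,"spin":-1.05}]' 0 | grep -E "time|pos|force"
cat > m1.py <<'E'
from h import *
from rig import env
print(env.state()["time_s"])
P,sil,ex,out=measure(tray=False)
tr=np.array([.5805,-.042,.088])
for k,(c0,c1,yw) in {"1":(.63,.15,.09),"2":(.517,-.04,.09),"3":(.535,-.235,.09)}.items():
    for c in P:
        px=proj(P[c],[c0,c1,.06])[0]
        q=[d for d in sil[c]+ex[c] if np.hypot((d["bbox"][0]+d["bbox"][2])/2-px[0],(d["bbox"][1]+d["bbox"][3])/2-px[1])<22]
        if not q: print(k,c,"none");continue
        v,f=fit([(P[c],q[0]["pixels"])],[c0,c1,yw],CASE);d=v[:2]-tr[:2]
        tx=d[0]*np.cos(.088)+d[1]*np.sin(.088);print(k,c,v.round(4),round(f,3),"toe",round(tx-.065,4),"heel",round(tx+.065,4),"yaw",round(v[2]-.088,3))
ims=[cv2.resize(P["top"]["color"][140:290,200:550],None,fx=2,fy=2,interpolation=2),cv2.resize(P["scene"]["color"][200:350,150:500],None,fx=2,fy=2,interpolation=2)]
cv2.imwrite("pics/end.png",np.vstack(ims))
E
python3 m1.py
```

```text
time_s: 26.05
contact_force: [0.6, 0.3, -1.2]
time_s: 27.05
ee_pos: [0.2178, -0.5077, 0.2755]
contact_force: [0.1, 1.0, -0.2]
27.05
1 scene [0.6208 0.1489 0.0958] 0.072 toe -0.0081 heel 0.1219 yaw 0.008
1 top [0.6306 0.1505 0.0973] 0.033 toe 0.0019 heel 0.1319 yaw 0.009
2 scene [ 0.5167 -0.0383  0.101 ] 0.045 toe -0.1282 heel 0.0018 yaw 0.013
2 top [ 0.5176 -0.037   0.0977] 0.033 toe -0.1272 heel 0.0028 yaw 0.01
3 scene [ 0.535  -0.2303  0.0944] 0.027 toe -0.1269 heel 0.0031 yaw 0.006
3 top [ 0.5344 -0.2286  0.083 ] 0.083 toe -0.1274 heel 0.0026 yaw -0.005
```

View pics/end.png

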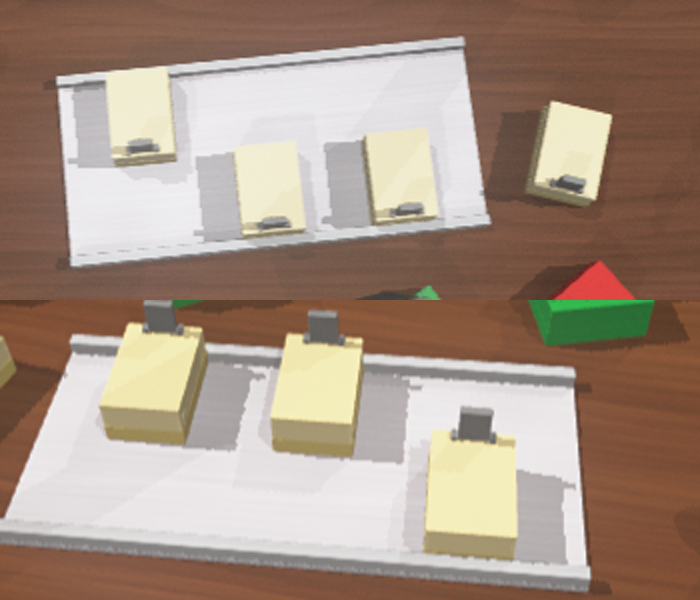

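The fits from the top camera put case 1's far end 259 mm from case 2's and case 3's handle ends along the tray's x. The rails are 260 mm apart, so whatever the tray offset, the gaps total about 1 mm, and yaw errors are under 0.015 rad. The bystanders are untouched and the gripper is clear, so I'm handing in.

```bash
python3 -c "
from rig import env;print(env.sign_off())"
```

```text
the job is handed in; nothing more can be done
None
```

I tipped all three cases from left to right, sorted them by weight and handed the job in at about 27 s of the 70 s allowed. No verdict was reported.

| Case | Lift force | Judged | Moved to | Rail contact felt at the wrist |
|---|---|---|---|---|
| case_1 | about 1.2 N | empty | back rail | about 7 N |
| case_2 | about 4.8 N | full | front rail | about 7 N |
| case_3 | about 5 N | full | front rail | about 8 N |

**Last checks:**
- **Flush:** The top camera put case_1's far end and the other two handle ends 259 mm apart along the tray. The rails are 260 mm apart, so the remaining gaps come to about 1 mm in total.
- **Square and flat:** All three are within 0.015 rad of square by the fits and look flat in the pictures. I did not measure the tilt.
- **Bystanders:** The spare case looked unmoved in the final picture. The oil can and wrench were outside that crop, and the arm went nowhere near them.

**One disagreement:** The scene camera put case_1's far end at 0.122 m, which is short of the 0.125 m needed, while the top camera gave 0.132 m. In the scene view the rail hides part of that end and the fit was poorer. I went with the top view and the felt contact.

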